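Tip the teaspoon out of the swing holder

ROBOT

A 6-joint arm with a two-finger parallel gripper is mounted at the origin on a cart in front of the work surface, level with it; the furniture and walls round the work are solid. World frame = base frame: x ahead of the robot, y to its left, z up, the work surface at z = 0. Lengths are in m, angles in rad, forces in N, time in s.
With the tool pointing down it reaches from about 0.275 to 0.825 m from the base axis. Payload 4.9 kg.
Tool frame: the origin (TCP) lies at the very end of the fingers, on their centre line; the grasp point (between the pads) lies robot.grasp_offset behind it (robot.grasp_offset is the distance from the TCP to the grasp point, in m); z points along the fingers, y is the line along which they close (so a half turn about z gives the same grasp; the last joint's range is limited). The gripper opens to 85 mm and grips with 20 to 120 N. Pads are 22 mm wide; open, the fingers measure 114 mm over their backs; the gripper's body (76 mm by 85 mm) begins 54 mm behind the grasp point. The pads swing forward as they close: fully open they stand 13 mm farther back than shut.
Start: joints at [-1.303, 0.326, -0.193, 1.052, 0, 1.437], TCP at [0.215, -0.506, 0.231] pointing down, gripper open.
Joint ranges: [-2.65, 2.65], [-0.97, 1.79], [-1.3, 1.35], [-1.93, 2.1], [-1.47, 1.37], [-3.14, 3.14]. Speed limits (rad/s): [2.57, 2.57, 3.14, 3.14, 3.14, 3.14].

INTERFACE

Orientations are given as a 3x3 rotation matrix whose columns are the frame's x, y, z axes.
In Python, from bench import robot, eyes, ticket gives the robot as it stands. The module is installed in compiled form; this text tells all that it offers.
- The arm moves only by the tool apply_moves, never from a script. Its argument "moves" is a list that holds one entry, the list of rows, each a list of 7 numbers: the shift along the tool's x, y, z in cm, then the turn, a rotation vector about the tool's x, y, z in degrees, then the closure, from -1 (fully open) to 1 (shut). In form: [[[x, y, z, rx, ry, rz, grip], ...]]. A call has 1 to 5 rows; each row shifts and turns the commanded pose from where the row before left it, along the tool's axes as they then stand; what a row does not reach is not made up. A row lasts 1/10 s, in which the tool goes at most 50 mm and 8.59 degrees, less where a joint would pass 70% of its speed; a pose out of reach is approached as far as the arm can. A call is refused whole if a number of a shift passes 5 or a number of a turn 8.59, either way. A call with a gripper value outside its range is refused whole. The fingers move at their own pace and stop on an object; "grip_force" is the grip in N (left out, the last holds). Time passes only in rows, so rows that do not move let the fingers close. It gives the time, the measured TCP pose, the force, the opening and the grip force at its end, in the units of the state.
- robot.sense(): the state, without advancing time (a new reading comes with each control period).
- eyes.grab_frame(name): name is "scene" or "top" or "wrist"; returns a dict with "color" (420x560x3 uint8, red, green, blue), "fov_y" (degrees; the focal length in pixels is half the picture's height over the tangent of half this angle, whatever the lens; pixels are square), "cx", "cy" (the principal point, pixels), "R" (3x3) and "t" (3): a world point X has camera coordinates R X + t. Camera axes: x right, y down, z forward; pixel columns grow to the right and rows downward; lengths in m; the calibration is good to about 2 mm. A picture is of the moment at which its call begins. There is no depth.
- ticket.close_job(): hands the job in; it is judged then, once.
The state is a dict: "t": time; "q": joint angles; "qd": joint speeds; "tau": joint torques, N m; "position": TCP position; "orientation": TCP orientation; "force": force on the tool from outside, world axes, zero at the start; "torque": the same for the moment, N m; "width": finger opening in m; "finger_force": force on a finger pad.
Only numpy, scipy, OpenCV 4.12 (cv2) and the standard library are available. Lean on these libraries where they do the work, as an engineer would, in place of code of your own. Each camera call takes 0.05 s, during which the arm holds its last target. There are 200 camera calls.

TASK

A teaspoon has slipped to the bottom of the tall narrow steel holder that hangs in the wooden swing stand, too deep to grip. Tip the holder's mouth over towards the chopping board, well past level, so that the teaspoon slides out onto the board, then let the holder swing back upright. Leave the teaspoon lying on the board, and do not disturb the plain steel pot or the wooden mate cup.

Things in the scene. Friction and masses are not known exactly. Their poses are not given: they have to be found in the camera images.
- stand: Fixed wooden stand with the swinging steel holder. Origin: centre of its underside, on the worktop, right below the middle of the holder; z up, y along the pivot axis (level), -x is the front, the side the mouth tips to and where the chopping board lies. Base plate 80 (x) by 130 (y) by 14 mm; two posts at y = +-32 to 44 mm, 30 mm wide in x, up to 160 mm. The space behind (+x) and above is free.
- holder_pivot (a point): Pivot of the holder: 140 mm above the worktop, on the holder's centre line; the pivot axis is the stand's y. Fixed.
- holder_mouth (a point): Centre of the holder's open mouth, 85 mm from the pivot along the holder; z points out of the mouth; moves with the holder. The holder is a smooth steel tube, outside diameter 48 mm (52 mm at the 8 mm bead round the mouth), inside 40 mm, 200 mm long, its lower end 115 mm from the pivot, inner floor 180 mm below the mouth.
- holder (a joint): Tilt of the holder in rad: 0 upright (stop), 1.57 level, 2.3 stop; it grows as the mouth goes over to the stand's -x side and down. The holder is bottom-heavy and returns to 0 by itself when let go; a push of up to about 3 N square on it about 60 mm above the pivot, from behind (+x) and then from above, tips it all the way. The teaspoon slides out at about 1.9 rad and more.
- teaspoon: Steel teaspoon, 132 x 28 x 11 mm, 25 g, standing in the holder, its top about 50 mm below the mouth. Origin: middle of its length, on its underside; x along its length, z up when it lies flat. Its polished steel slides easily in the holder.
- board: Fixed wooden chopping board, 250 (x) by 360 (y) by 22 mm, in front of the stand. Origin: centre of its underside; the near edge is 55 to 90 mm from the pivot, measured level.
- utensil_pot: Bystander: plain round steel pot, 60 mm wide, 170 mm tall, open, standing loose beside the stand. Origin: centre of its underside. Not to be moved.
- mate_cup: Bystander: brown wooden mate cup with a pale rim, 69 mm wide, 89 mm tall, standing loose. Origin: centre of its underside. Not to be moved.
Not all that is in view belongs to the job. What is shaped like the stand but purple is not meant.

How it is judged:
By the outcome, as a careful person would: the job done as asked, in the order asked, and still so for the second after the job is handed in, with the robot touching nothing.
It also fails if it takes over 45 s, if anything falls off the work surface, if the arm or the gripper's body presses on something with over 40 N, if the wrist force passes 120 N, or if a joint passes its speed limit or range.

## Working session

There is one attempt and no reset: what is moved stays moved. The work goes in short steps, Python scripts to look and compute and a tool call to move; the robot and the scene stay as the last step left them, time stands still between calls to the robot, and variables do not carry over. Pictures are saved under pics/ and viewed, at most 10 in all, crops included, and the job is handed in when it is done.

Besides the shell and the picture viewer there is one more tool, called after "Call:" by a JSON object that holds its "api" and its "payload", one argument or row to a line. apply_moves: Moves the arm, as the interface text tells. Its arguments: {"type":"object","properties":{"moves":{"type":"array"},"grip_force":{"type":"number"}},"required":["moves"]}

```bash
mkdir -p pics; cat > h.py <<'E'
import numpy as np, cv2
from bench import robot, eyes, ticket
def grab(name,fn=None):
    f=eyes.grab_frame(name)
    if fn: cv2.imwrite('pics/'+fn,cv2.cvtColor(f['color'],cv2.COLOR_RGB2BGR))
    return f
def ray(f,u,v):
    h=f['color'].shape[0]; F=h/2/np.tan(np.radians(f['fov_y'])/2)
    R=np.array(f['R']);t=np.array(f['t'])
    d=R.T@np.array([(u-f['cx'])/F,(v-f['cy'])/F,1.]); return -R.T@t,d/np.linalg.norm(d)
def onz(f,u,v,z):
    o,d=ray(f,u,v); return o+d*(z-o[2])/d[2]
def proj(f,X):
    h=f['color'].shape[0]; F=h/2/np.tan(np.radians(f['fov_y'])/2)
    c=np.array(f['R'])@np.array(X)+np.array(f['t']); return F*c[:2]/c[2]+[f['cx'],f['cy']]
E
python3 - <<'E'
from h import *
np.set_printoptions(precision=3,suppress=True)
a=grab('scene','s0.png');b=grab('top','t0.png')
for f in(a,b): print(f['fov_y'],f['cx'],f['cy'],ray(f,280,210))
s=robot.sense();print(s['position'],s['orientation'],s['force'],robot.grasp_offset,s['t'])
import pickle;pickle.dump((a,b),open('f0.pkl','wb'))
E
```

```text
45.31510219788438 278.4765837697861 209.75961132561108 (array([ 0.115, -1.098,  0.98 ]), array([ 0.344,  0.708, -0.617]))
45.438008166423735 287.3136764703386 213.30270210412027 (array([ 0.383, -0.16 ,  1.396]), array([ 0.164, -0.01 , -0.986]))
[ 0.215 -0.506  0.231] [[ 0.92   0.391 -0.   ]
 [ 0.391 -0.92   0.002]
 [ 0.    -0.002 -1.   ]] [0.363 0.441 0.061] 0.0187 0.1
```

View pics/s0.png

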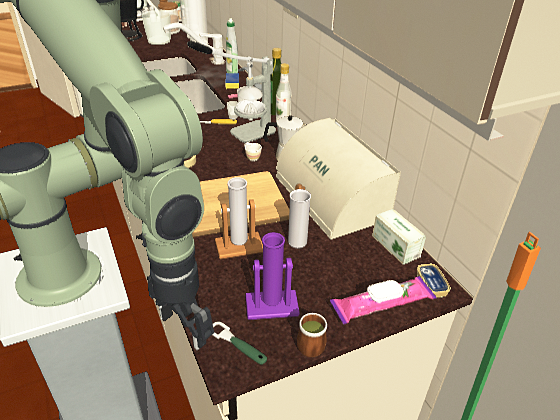

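View pics/t0.png

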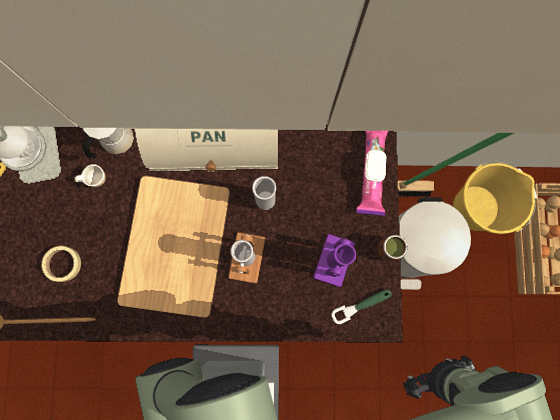

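Candidates: wooden stand with steel holder (scene 237,215; top 245,255), purple look-alike (scene 272,275; top 338,258), and plain pot (scene 299,218; top 263,193). I choose the wooden one beside the board, and will check it in a close crop. The mate cup is at scene (312,335), top (395,246).

```bash
python3 - <<'E'
from h import *
import pickle
np.set_printoptions(precision=3,suppress=True)
a,b=pickle.load(open('f0.pkl','rb'))
A=cv2.resize(a['color'][165:275,180:330],None,fx=3.5,fy=3.5,interpolation=2)[:,:,::-1]
B=cv2.resize(b['color'][170:300,100:290],None,fx=3.5,fy=3.5,interpolation=2)[:,:,::-1]
cv2.imwrite('pics/cA.png',A);cv2.imwrite('pics/cB.png',B)
hsv=cv2.cvtColor(b['color'],cv2.COLOR_RGB2HSV)
m=cv2.inRange(hsv,(5,90,60),(14,255,255));m[:, :215]=0;m[:,275:]=0;m[:225]=0;m[290:]=0
p=np.argwhere(m)[:,::-1].astype(np.float32);r=cv2.minAreaRect(p);print(len(p),r,hsv[275,240])
for c in cv2.boxPoints(r):print(c,onz(b,*c,.014))
print('ctr',onz(b,*r[0],.014))
# board corners
for c in [(142,177),(229,189),(209,317),(118,304)]:print('board',onz(b,*c,.022))
print('mouth',onz(b,242,251,.225),'pot',onz(b,264,184,.17),'cup',onz(b,395,246,.089))
E
```

```text
1911 ((244.5, 257.0), (64.0, 59.0), 90.0) [ 13 150 208]
[215. 225.] [0.569 0.006 0.014]
[274. 225.] [ 0.571 -0.157  0.014]
[274. 289.] [ 0.395 -0.159  0.014]
[215. 289.] [0.394 0.001 0.014]
ctr [ 0.481 -0.077  0.014]
board [0.701 0.211 0.022]
board [ 0.67  -0.031  0.022]
board [0.32  0.014 0.022]
board [0.353 0.257 0.022]
mouth [ 0.48  -0.084  0.225] pot [ 0.653 -0.132  0.17 ] cup [ 0.508 -0.476  0.089]
```

View pics/cB.png

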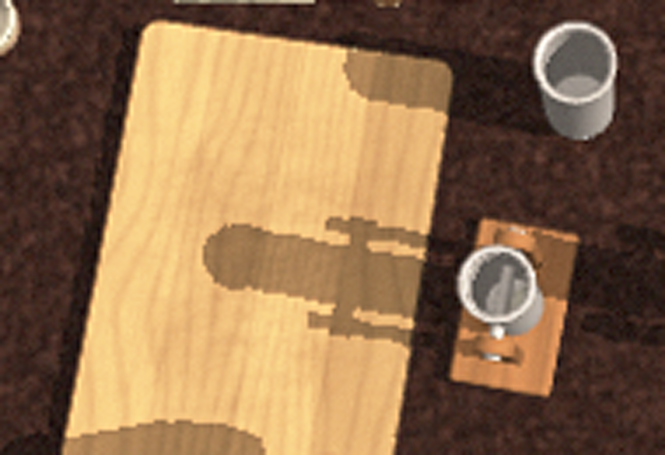

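View pics/cA.png

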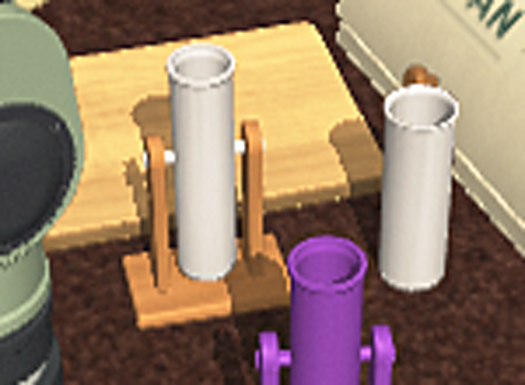

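The crop shows the steel holder with the spoon inside it on a brown wooden stand: base corners at crop (485,220), (578,235), (552,395), (450,380) and mouth at (498,286). The pot is a separate tube at (576,62) with no pivot. The choice holds.

```bash
python3 - <<'E'
from h import *
import pickle
np.set_printoptions(precision=3,suppress=True)
a,b=pickle.load(open('f0.pkl','rb'))
P=[onz(b,100+x/3.5,170+y/3.5,.014) for x,y in[(485,220),(578,235),(552,395),(450,380)]]
for p in P:print(p)
print('ctr',np.mean(P,0),'axis y',P[0]-P[3],P[1]-P[2],'front',P[0]-P[1],P[3]-P[2])
M=onz(b,100+498/3.5,170+286/3.5,.225);print('mouth',M)
print('mouth scene',onz(a,180+202/3.5,165+66/3.5,.225))
print('pot top',onz(b,100+576/3.5,170+62/3.5,.17),'scene',onz(a,180+421/3.5,165+109/3.5,.17))
print('purple mouth', onz(b,345,251,.225),onz(a,273,241,.225))
E
```

```text
[ 0.548 -0.06   0.014]
[ 0.537 -0.133  0.014]
[ 0.411 -0.115  0.014]
[ 0.422 -0.035  0.014]
ctr [ 0.48  -0.086  0.014] axis y [ 0.126 -0.025  0.   ] [ 0.125 -0.019  0.   ] front [0.011 0.074 0.   ] [0.011 0.08  0.   ]
mouth [ 0.479 -0.085  0.225]
mouth scene [ 0.481 -0.089  0.225]
pot top [ 0.643 -0.133  0.17 ] scene [ 0.643 -0.136  0.17 ]
purple mouth [ 0.482 -0.325  0.225] [ 0.474 -0.329  0.225]
```

Call:
{"api": "apply_moves", "payload": {
  "moves": [
    [[0,0,-1.5,0,0,-8,1],[0,0,-1.5,0,0,-8,1],[0,0,-1.5,0,0,-8,1],[0,0,-1.5,0,0,-8,1],[0,0,-1.5,0,0,-8,1]]
  ],
  "grip_force": 40
}}

```text
t: 0.6
position: [0.215, -0.5059, 0.3064]
orientation: [[0.449, 0.894, -0.0], [0.894, -0.449, 0.001], [0.001, -0.001, -1.0]]
force: [0.0, 0.2, -1.1]
width: 0.0124
finger_force: 0.0
```

Call:
{"api": "apply_moves", "payload": {
  "moves": [
    [[0,0,0,0,0,-8,1],[0,0,0,0,0,-8,1],[0,0,0,0,0,-1,1],[0,0,0,0,0,0,1],[0,0,0,0,0,0,1]]
  ]
}}

```text
t: 1.1
position: [0.2151, -0.5061, 0.306]
orientation: [[0.175, 0.985, -0.0], [0.985, -0.175, 0.001], [0.001, -0.0, -1.0]]
force: [1.3, -0.7, -0.8]
width: 0.0003
finger_force: 0.0
```

Call:
{"api": "apply_moves", "payload": {
  "moves": [
    [[2.5,1.25,0,0,0,0,1],[2.5,1.25,0,0,0,0,1],[2.5,1.25,0,0,0,0,1],[2.5,1.25,0,0,0,0,1],[2.5,1.25,0,0,0,0,1]]
  ]
}}

```text
t: 1.6
position: [0.2988, -0.393, 0.3062]
orientation: [[0.175, 0.985, 0.0], [0.985, -0.175, 0.0], [0.0, -0.0, -1.0]]
force: [0.2, -0.2, 0.1]
width: 0.0001
finger_force: 0.0
```

Call:
{"api": "apply_moves", "payload": {
  "moves": [
    [[2.5,1.25,0,0,0,0,1],[2.5,1.25,0,0,0,0,1],[2.5,1.25,0,0,0,0,1],[2.5,1.25,0,0,0,0,1],[2.5,1.25,0,0,0,0,1]]
  ]
}}

```text
t: 2.1
position: [0.3821, -0.2806, 0.3063]
orientation: [[0.175, 0.985, 0.0], [0.985, -0.175, 0.0], [0.0, 0.0, -1.0]]
force: [-0.1, 0.1, 0.2]
width: -0.0001
finger_force: 0.0
```

Call:
{"api": "apply_moves", "payload": {
  "moves": [
    [[2.5,1.25,0,0,0,0,1],[2.5,1.25,0,0,0,0,1],[2.5,1.25,0,0,0,0,1],[2.5,1.25,0,0,0,0,1],[0,0,0,0,0,0,1]]
  ]
}}

```text
t: 2.6
position: [0.4494, -0.1896, 0.3062]
orientation: [[0.171, 0.985, 0.0], [0.985, -0.171, 0.001], [0.001, 0.0, -1.0]]
force: [0.3, -0.4, -0.6]
width: 0.0
finger_force: 0.0
```

Call:
{"api": "apply_moves", "payload": {
  "moves": [
    [[0.5,0.6,2.6,0,0,0,1],[0.5,0.6,2.6,0,0,0,1],[0,0,2.6,0,0,0,1],[0,0,2.6,0,0,0,1],[0,0,0,0,0,0,1]]
  ]
}}

```text
t: 3.1
position: [0.4591, -0.1832, 0.1992]
orientation: [[0.175, 0.985, -0.006], [0.985, -0.175, 0.003], [0.002, -0.006, -1.0]]
force: [0.0, 0.2, -0.1]
width: -0.0
finger_force: 0.0
```

```bash
python3 - <<'E'
from h import *
a=grab('scene');b=grab('top')
A=cv2.resize(a['color'][140:290,150:330],(540,450))[:,:,::-1]
cv2.imwrite('pics/c2.png',A)
print(robot.sense()['position'])
E
```

```text
[ 0.46129944 -0.18437328  0.20254747]
```

View pics/c2.png

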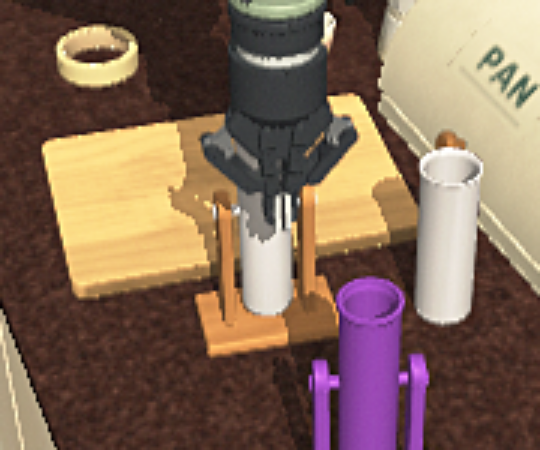

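Call:
{"api": "apply_moves", "payload": {
  "moves": [
    [[2,0,0,0,0,0,1],[2,0,0,0,0,0,1],[2,0,0.2,0,0,0,1],[0.4,0,0,0,0,0,1],[0,0,0,0,0,0,1]]
  ]
}}

```text
t: 3.7
position: [0.4736, -0.1213, 0.2017]
orientation: [[0.173, 0.985, 0.002], [0.985, -0.173, -0.001], [-0.001, 0.002, -1.0]]
force: [-0.0, -0.3, 0.0]
width: -0.0001
finger_force: 0.0
```

Call:
{"api": "apply_moves", "payload": {
  "moves": [
    [[0.9,0,-0.2,0,0,0,1],[1,0,-0.2,0,0,0,1],[0.9,0,0,0,0,0,1],[1,0,0.1,0,0,0,1],[0,0,0,0,0,0,1]]
  ]
}}

```text
t: 4.2
position: [0.4793, -0.0823, 0.2031]
orientation: [[0.172, 0.985, -0.0], [0.985, -0.172, 0.001], [0.0, -0.0, -1.0]]
force: [0.0, -4.3, -0.0]
width: -0.0001
finger_force: 2.5
```

Call:
{"api": "apply_moves", "payload": {
  "moves": [
    [[0.9,0,0.3,0,0,0,1],[0.9,0,0.4,0,0,0,1],[0.9,0,0.6,0,0,0,1],[0.8,0,0.6,0,0,0,1],[0,0,0,0,0,0,1]]
  ]
}}

```text
t: 4.7
position: [0.4849, -0.0478, 0.1832]
orientation: [[0.172, 0.985, -0.002], [0.985, -0.172, 0.001], [0.001, -0.002, -1.0]]
force: [0.1, -0.5, 2.8]
width: 0.0001
finger_force: 1.4
```

```bash
python3 - <<'E'
from h import *
a=grab('scene')
cv2.imwrite('pics/c3.png',cv2.resize(a['color'][140:290,150:330],(540,450))[:,:,::-1])
E
```

```text
(no output)
```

View pics/c3.png

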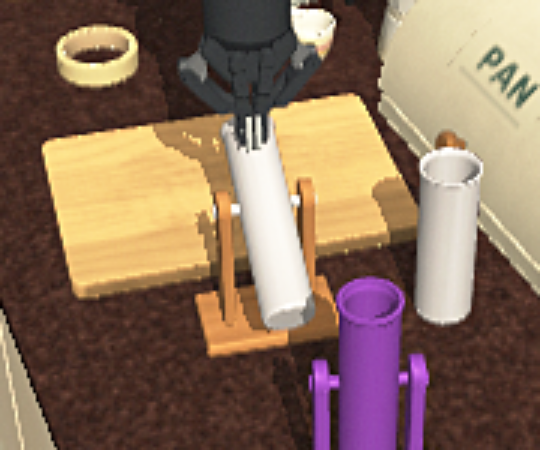

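The holder is tilting as planned, at about 1.2 rad. The fingertips at crop (255,145) are pressing on its upper side near the mouth. I continue over the top and down.

Call:
{"api": "apply_moves", "payload": {
  "moves": [
    [[0.8,0,0.8,0,0,0,1],[0.8,0,0.8,0,0,0,1],[0.8,0,0.9,0,0,0,1],[0.7,0,0.9,0,0,0,1],[0,0,0,0,0,0,1]]
  ]
}}

```text
t: 5.25
position: [0.4899, -0.0169, 0.1487]
orientation: [[0.172, 0.985, -0.002], [0.985, -0.172, 0.002], [0.002, -0.003, -1.0]]
force: [-0.0, 2.3, 2.6]
width: 0.0
finger_force: 1.5
```

Call:
{"api": "apply_moves", "payload": {
  "moves": [
    [[0.3,0,0.7,0,0,0,1],[0.2,0,0.6,0,0,0,1],[0,0,0.6,0,0,0,1],[0,0,0.6,0,0,0,1],[0,0,0,0,0,0,1]]
  ]
}}

```text
t: 5.75
position: [0.4911, -0.0135, 0.1243]
orientation: [[0.174, 0.985, -0.001], [0.985, -0.174, 0.001], [0.001, -0.001, -1.0]]
force: [-1.0, 0.8, 0.1]
width: -0.0001
finger_force: 1.0
```

Call:
{"api": "apply_moves", "payload": {
  "moves": [
    [[0,0,0,0,0,0,1],[0,0,0,0,0,0,1],[0,0,0,0,0,0,1],[0,0,0,0,0,0,1],[0,0,0,0,0,0,1]]
  ]
}}

```text
t: 6.25
position: [0.4917, -0.0136, 0.1254]
orientation: [[0.173, 0.985, 0.0], [0.985, -0.173, 0.0], [0.0, 0.0, -1.0]]
force: [0.7, 2.1, 1.2]
width: 0.0001
finger_force: 1.1
```

```bash
python3 - <<'E'
from h import *
a=grab('scene');b=grab('top')
A=cv2.resize(a['color'][140:290,150:330],(480,400));B=cv2.resize(b['color'][170:320,110:230],(320,400))
cv2.imwrite('pics/c4.png',np.hstack([A,B])[:,:,::-1])
E
```

```text
(no output)
```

View pics/c4.png

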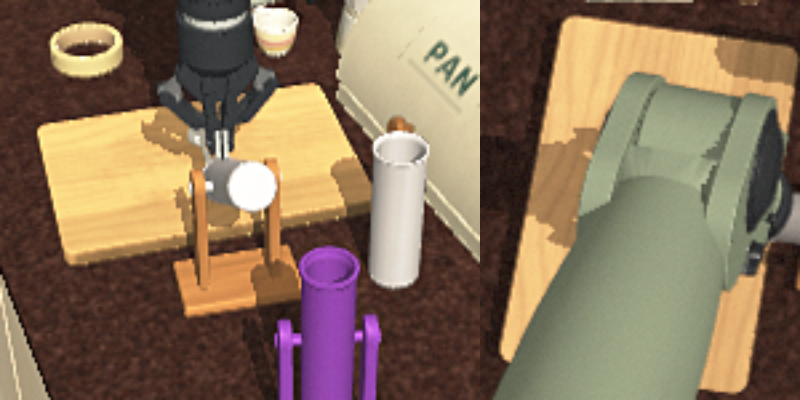

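The holder is well past level, and a bright piece at crop (195,135) in front of it is probably the spoon. I press a little deeper, wait, and look with the wrist camera.

Call:
{"api": "apply_moves", "payload": {
  "moves": [
    [[-0.1,0,0.2,0,0,0,1],[-0.1,0,0.2,0,0,0,1],[0,0,0,0,0,0,1],[0,0,0,0,0,0,1],[0,0,0,0,0,0,1]]
  ]
}}

```text
t: 6.85
position: [0.4914, -0.0157, 0.1213]
orientation: [[0.173, 0.985, 0.0], [0.985, -0.173, -0.0], [-0.0, 0.0, -1.0]]
force: [1.1, 1.6, 0.7]
width: 0.0003
finger_force: 1.0
```

Call:
{"api": "apply_moves", "payload": {
  "moves": [
    [[0,0,0,0,0,0,1],[0,0,0,0,0,0,1],[0,0,0,0,0,0,1],[0,0,0,0,0,0,1],[0,0,0,0,0,0,1]]
  ]
}}

```text
t: 7.35
position: [0.4914, -0.0157, 0.1213]
orientation: [[0.173, 0.985, 0.0], [0.985, -0.173, -0.0], [-0.0, 0.0, -1.0]]
force: [0.3, 1.2, 1.8]
width: 0.0002
finger_force: 1.0
```

```bash
python3 - <<'E'
from h import *
a=grab('scene');b=grab('wrist')
A=cv2.resize(a['color'][160:240,160:260],(375,300),interpolation=2);B=cv2.resize(b['color'],(400,300))
cv2.imwrite('pics/c5.png',np.hstack([A,B])[:,:,::-1])
E
```

```text
(no output)
```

View pics/c5.png

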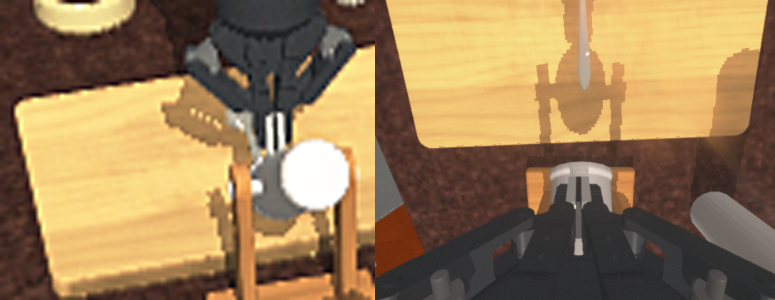

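The wrist view shows the spoon lying on the board, its near end at (585,88), well clear of the mouth at (580,172). I now lead the holder back upright along the reverse path.

Call:
{"api": "apply_moves", "payload": {
  "moves": [
    [[0.3,0,-0.8,0,0,0,1],[0.3,0,-0.8,0,0,0,1],[0,0,-0.8,0,0,0,1],[-0.2,0,-0.7,0,0,0,1],[-0.7,0,-0.9,0,0,0,1]]
  ]
}}

```text
t: 7.95
position: [0.4909, -0.0184, 0.1621]
orientation: [[0.172, 0.985, 0.0], [0.985, -0.172, 0.0], [0.0, 0.0, -1.0]]
force: [0.5, 1.4, 2.0]
width: -0.0001
finger_force: 1.1
```

Call:
{"api": "apply_moves", "payload": {
  "moves": [
    [[-0.8,0,-0.9,0,0,0,1],[-0.8,0,-0.8,0,0,0,1],[-0.8,0,-0.8,0,0,0,1],[-0.8,0,-0.7,0,0,0,1],[-0.9,0,-0.6,0,0,0,1]]
  ]
}}

```text
t: 8.45
position: [0.4835, -0.0602, 0.1998]
orientation: [[0.174, 0.985, -0.0], [0.985, -0.174, -0.001], [-0.001, 0.0, -1.0]]
force: [0.1, -1.3, -0.1]
width: 0.0001
finger_force: 0.5
```

Call:
{"api": "apply_moves", "payload": {
  "moves": [
    [[-0.9,0,-0.5,0,0,0,1],[-0.9,0,-0.3,0,0,0,1],[-0.9,0,-0.1,0,0,0,1],[-1,0,0,0,0,0,1],[-1,0,0,0,0,0,1]]
  ]
}}

```text
t: 8.95
position: [0.4751, -0.1058, 0.2079]
orientation: [[0.173, 0.985, -0.001], [0.985, -0.173, 0.001], [0.0, -0.001, -1.0]]
force: [-0.4, -0.7, -0.0]
width: 0.0002
finger_force: 0.0
```

Call:
{"api": "apply_moves", "payload": {
  "moves": [
    [[-1,0,0,0,0,0,1],[-1,0,0,0,0,0,1],[-1,0,0,0,0,0,1],[-1,0,0,0,0,0,1],[-2,0,0,0,0,0,1]]
  ]
}}

```text
t: 9.45
position: [0.465, -0.1645, 0.2082]
orientation: [[0.172, 0.985, -0.0], [0.985, -0.172, 0.001], [0.001, -0.0, -1.0]]
force: [0.4, -0.6, 0.6]
width: 0.0001
finger_force: 0.0
```

```bash
python3 - <<'E'
from h import *
p=robot.sense()['position']-np.array([.48,-.087,0]);print(p[:2]@[.173,.985],p[2])
E
```

```text
-0.07896619985408167 0.20824364654676863
```

Clear of the holder; back off, up and aside.

Call:
{"api": "apply_moves", "payload": {
  "moves": [
    [[-1,0,-2.5,0,0,0,1],[0,0,-2.5,0,0,0,1],[0,0,-2.5,0,0,0,1],[0,0,-2.5,0,0,0,1],[-2.5,-1.2,0,0,0,0,1]]
  ]
}}

```text
t: 9.95
position: [0.4496, -0.197, 0.3117]
orientation: [[0.17, 0.985, 0.006], [0.986, -0.17, -0.002], [-0.001, 0.006, -1.0]]
force: [1.0, 0.5, 0.2]
width: -0.0001
finger_force: 0.0
```

Call:
{"api": "apply_moves", "payload": {
  "moves": [
    [[-2.5,-1.2,0,0,0,0,1],[-2.5,-1.2,0,0,0,0,1],[-2.5,-1.2,0,0,0,0,1],[-2.5,-1.2,0,0,0,0,1],[-2.5,-1.2,0,0,0,0,1]]
  ]
}}

```text
t: 10.45
position: [0.3655, -0.3106, 0.3083]
orientation: [[0.173, 0.985, 0.0], [0.985, -0.173, -0.0], [-0.0, 0.0, -1.0]]
force: [-0.6, 0.1, -0.5]
width: 0.0001
finger_force: 0.0
```

Call:
{"api": "apply_moves", "payload": {
  "moves": [
    [[-2.5,-1.2,0,0,0,0,1],[-2.5,-1.2,0,0,0,0,1],[-2.5,-1.2,0,0,0,0,1],[-2,-1,0,0,0,0,1],[0,0,0,0,0,0,1]]
  ]
}}

```text
t: 10.95
position: [0.3031, -0.3972, 0.3081]
orientation: [[0.177, 0.984, -0.0], [0.984, -0.177, -0.001], [-0.001, -0.0, -1.0]]
force: [-0.0, 0.6, 0.2]
width: 0.0002
finger_force: 0.0
```

```bash
python3 - <<'E'
from h import *
a=grab('scene');b=grab('top')
A=cv2.resize(a['color'][120:370,120:370],(400,400));B=cv2.resize(b['color'][140:340,100:300],(400,400))
cv2.imwrite('pics/c6.png',np.hstack([A,B])[:,:,::-1]);print(robot.sense()['qd'])
E
```

```text
[ 0.02668157 -0.00742517 -0.00684521  0.00223966  0.00196556  0.00180968]
```

View pics/c6.png

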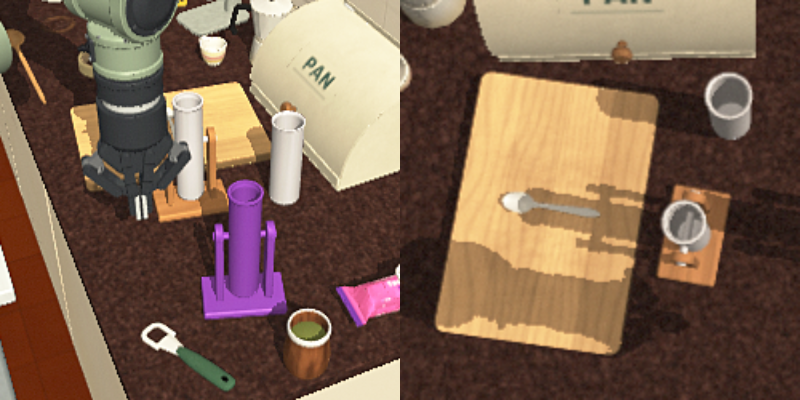

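The spoon lies flat on the board at (550,207). The holder is upright at (687,224), the pot (729,105) and mate cup (308,343) stand where they were, and the arm is clear.

```bash
python3 -c "
from bench import ticket
print(ticket.close_job())"
```

```text
the job is handed in; nothing more can be done
None
```

The teaspoon lies flat on the chopping board, the holder has swung back upright, the pot and mate cup were not touched, and the job is handed in at about 11 s of the 45 s allowed.

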